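# Load the second plaster bust and hold the carrying tote up level

## Task

Two small plaster busts have to leave the modelling bench together: take the one off the modelling turntable and set it gently upright in the empty half of the wooden carrying tote, on the cork pad, and let go of it. Then lift the tote by its middle handle about 12 cm off the table and keep it still and level in the air for a few seconds, both busts standing in it, one in each half; do not tip, drop or topple the busts, and leave the other things on the bench where they are. Finish while still holding the tote up: do not put it down.

Things in the scene. Friction and masses are not known exactly. Their poses are not given: they have to be found in the camera images.
- bust_a: White plaster bust that starts near the middle of the turntable, any yaw: 107 mm tall on a 50 x 50 mm plinth, about 0.16 kg. Origin: centre of the underside, z up; it looks along -x. Its head is round, 44 mm across, with upright sides from 67 to 87 mm above the origin: grip it there from above at any yaw. Neck 24 mm across at 54 mm; shoulders 48 mm across, at 40 mm.
- bust_b: The second bust, same shape and size, which already stands in one half of the tote (either half), on its bare floor. Origin: centre of the underside.
- tote: Loose wooden carrying tote, 0.4 kg empty, 130 mm (x) by 310 mm (y). Origin: centre of the underside, z up. Floor 8 mm thick; outer walls 8 mm thick, tops at 40 mm. A 12 mm divider at y = 0, 50 mm high, makes two halves, each 114 (x) by 141 (y) mm inside, centred at y = +78 and -78 mm. A board 50 mm wide rises from the divider to the handle. One half holds bust_b, the other only the cork pad.
- tote_handle (a point): Middle of the tote's handle bar, 146 mm above the tote's underside, axes as the tote's. The bar is 100 mm long (x), 22 mm thick (y), 32 mm high: pinch it firmly from above at its middle, fingers closing along the tote's y. The loaded tote (0.65 to 0.95 kg) about balances there, but can swing about the fingers' closing line if pinched slackly or off the middle.
- pad: Loose cork pad, 100 mm (x) by 126 mm (y) by 5 mm thick, lying flat on the tote's floor in the empty half and nearly filling it, so that a bust standing on it has its underside 13 mm above the tote's. Origin: centre of its underside.
- turntable: Fixed modelling turntable (it does not turn here): a round aluminium plate 150 mm across, top 50 mm above the table, on a dark foot. Origin: on the table, under its centre.
- rasp: Bystander: a steel rasp with a wooden handle lying on the table near the turntable, on the robot's side, 245 mm long along its x, 20 mm high. Origin: underside, near mid-length.
- jar: Bystander: a white pot with wooden modelling sticks, 68 mm across, 130 mm tall with the sticks, beyond the turntable. Origin: centre of the underside.
- spatula: Bystander: a spatula 190 mm long, lying beside the tote's far side, along the tote. Origin: underside, near its middle.
- mallet: Bystander: a wooden mallet lying at the back, head 60 x 110 x 60 mm, handle 200 mm along its +x. Origin: under the head.
- bowl: Bystander: a dark rubber bowl 110 mm across, 55 mm high, at the back. Origin: centre of the underside.
- clay_head: Bystander: a brown fired-clay head on a dark wooden plinth, 182 mm tall, 85 mm wide, at the back left. Origin: centre of the underside.
- tablet: Bystander: a plaster relief tablet with a rosette, 120 x 120 mm, about 40 mm high, lying at the back right. Origin: centre of the underside.
There are look-alikes about, which are no part of the job. Leave any orange look-alike of the bust_a alone.

How it is judged (in metres and radians):
On the way, in this order (a step that is already met when the one before it is completed fails the run):
1. both busts stand upright in the tote on the table, one in each half, and the robot has let go of them (x of bust_a in the frame of tote between -0.045 and 0.045 m and z of bust_a in the frame of tote between 0.0095 and 0.018 m and angle between each of bust_a, bust_b's own z axis and vertical below 0.2 rad and x of bust_b in the frame of tote between -0.045 and 0.045 m and z of bust_b in the frame of tote between 0.004 and 0.0125 m and ((y of bust_a in the frame of tote between 0.03 and 0.125 m and y of bust_b in the frame of tote between -0.125 and -0.03 m) or (y of bust_a in the frame of tote between -0.125 and -0.03 m and y of bust_b in the frame of tote between 0.03 and 0.125 m)) and height (world z) of tote below 0.01 m and contact force between the arm and bust_a below 0.1 N and linear speed of bust_a below 0.03 m/s), for 0.2 s.
2. the tote is held up by the robot, level and still, with both busts standing in it, for one second (x of bust_a in the frame of tote between -0.045 and 0.045 m and z of bust_a in the frame of tote between 0.0095 and 0.018 m and angle between each of bust_a, bust_b's own z axis and vertical below 0.2 rad and x of bust_b in the frame of tote between -0.045 and 0.045 m and z of bust_b in the frame of tote between 0.004 and 0.0125 m and ((y of bust_a in the frame of tote between 0.03 and 0.125 m and y of bust_b in the frame of tote between -0.125 and -0.03 m) or (y of bust_a in the frame of tote between -0.125 and -0.03 m and y of bust_b in the frame of tote between 0.03 and 0.125 m)) and height (world z) of tote between 0.07 and 0.35 m and angle between tote's own z axis and vertical below 0.12 rad and linear speed of tote below 0.03 m/s and angular speed of tote below 0.15 rad/s and linear speed of each of bust_a, bust_b below 0.04 m/s and contact force between the fingers and tote above 2 N and contact force between the arm and bust_a below 0.3 N and contact force between the arm and bust_b below 0.3 N and contact force between tote and turntable below 0.2 N and contact force between tote and rasp below 0.2 N and contact force between tote and jar below 0.2 N and contact force between tote and spatula below 0.2 N and contact force between tote and mallet below 0.2 N and contact force between tote and bowl below 0.2 N and contact force between tote and clay_head below 0.2 N and contact force between tote and tablet below 0.2 N), for 1 s.
At the end, for the whole second after the job is handed in: Tote held by the fingers, underside 70 to 350 mm above the table, level within 0.12 rad, still (0.03 m/s, 0.15 rad/s), touching neither turntable nor bystanders; busts upright within 0.2 rad and at rest, one in each half, bust_a on the pad, untouched by the robot (all of step 2); the arm keeps its last pose, push and grip.
It fails at once if a bust is tipped over (more than 0.6 rad) (angle between any of bust_a, bust_b's own z axis and vertical above 0.6 rad).
It fails at once if a bust falls freely (faster than 0.6 m/s out of the fingers while the tote stands on the table: a drop of more than about 20 mm) ((linear speed of bust_a above 0.6 m/s and contact force between the fingers and bust_a below 0.05 N and height (world z) of tote below 0.02 m) or (linear speed of bust_b above 0.6 m/s and contact force between the fingers and bust_b below 0.05 N and height (world z) of tote below 0.02 m)).
It fails at once if the loaded tote is tipped or dropped (tilt more than 0.35 rad, or falling faster than 0.8 m/s) (angle between tote's own z axis and vertical above 0.35 rad or linear speed of tote above 0.8 m/s).
It fails at once if a bystander is moved more than 40 mm or toppled (distance of any of rasp, jar, spatula, mallet, bowl, clay_head, tablet from where it was at the start of the episode above 0.04 m or angle between any of jar, clay_head, bowl's own z axis and vertical above 0.5 rad).
It also fails if it takes over 61 s, if anything falls off the work surface, if the arm or the gripper's body presses on something with over 40 N, if the wrist force passes 120 N, or if a joint passes its speed limit or range.

## Robot

A 6-joint arm with a two-finger parallel gripper is mounted at the origin on the work surface. World frame = base frame: x ahead of the robot, y to its left, z up, the work surface at z = 0. Lengths are in mm, angles in rad, forces in N, time in s.
With the tool pointing down it reaches from about 350 to 875 mm from the base axis. Payload 4.2 kg.
Tool frame: the origin (TCP) lies on the mounting face of the last link; the fingertips stand 173 mm ahead of it and the grasp point (between the pads) lies 155 mm ahead of it; z points along the fingers, y is the line along which they close (so a half turn about z gives the same grasp; the last joint's range is limited). The gripper opens to 85 mm and grips with 20 to 120 N. Pads are 22 mm wide; open, the fingers measure 114 mm over their backs; the gripper's body (76 mm by 85 mm) begins 54 mm behind the grasp point. The pads swing forward as they close: fully open they stand 13 mm farther back than shut.
Start: joints at [1.415, 0.385, 0.008, 0, -1.194, -0.259], TCP at [251.846, 571.991, 404.712] pointing down, gripper open.
Joint ranges: [-3.14, 3.14], [-1.21, 2.06], [-1.07, 1.41], [-3.16, 2.05], [-2.99, -0.16], [-3.1, 3.1]. Speed limits (rad/s): [2.79, 2.79, 3.14, 3.14, 3.14, 3.14].

## Interface

Orientations are given as a unit quaternion [x, y, z, w].
In Python, from bench import arm gives the robot as it stands.
- The arm moves only by the tool carry_out, never from a script. Its argument "rows" is a list of rows, each a list of 7 numbers: the shift along the tool's x, y, z as a fraction of full scale, then the turn, a rotation vector about the tool's x, y, z as a fraction of full scale, then the opening, from -1 (shut) to 1 (fully open). A call has 1 to 12 rows; each row is the pose to reach, as a shift and turn from the pose commanded when the call began, along the tool's axes at that moment, turning the shorter way round; what a row does not reach only later rows make up. Full scale, the value 1, is 20 cm for a shift and pi rad for a turn. A row lasts 1/8 s, in which the tool goes at most 62.5 mm and 10.7 degrees, less where a joint would pass 70% of its speed; a pose out of reach is approached as far as the arm can. A call with a number of a shift or a turn outside -1 to 1 is refused whole. A call with a gripper value outside its range is refused whole. The fingers move at their own pace and stop on an object; the grip force is fixed at half the most. Time passes only in rows, so rows that repeat a pose let the fingers close. It gives the time, the measured TCP pose, the force, the opening and the grip force at its end, in the units of the state.
- arm.read_state(): the state, without advancing time (a new reading comes with each control period).
- arm.get_image(name): name is "scene" or "top" or "wrist"; returns (picture, depth): 480x640x3 uint8, red, green, blue; 480x640 float32, mm along the optical axis (not along the pixel's ray), 0 where there is no reading.
- arm.calibration(name): a dict with "mtx" (3x3 intrinsics, pixels), "k1" (the pictures are not rectified: a ray, as slopes to the right and down, at radius r is drawn at 1 + k1 r^2 times it, then the intrinsics apply), "cam_to_world" (4x4, takes a point from camera to world coordinates). Camera axes: x right, y up, looking along -z (the intrinsics and any distortion apply to the point x, -y, -z); pixel columns grow to the right and rows downward; lengths in mm; the calibration is good to about 2 mm. A picture is of the moment at which its call begins: read the wrist's pose just before it. calibration takes no time and is no camera call; for the wrist camera it gives the pose at the moment of the call.
- arm.job_done(): hands the job in; it is judged then, once.
The state is a dict: "clock": time; "joints": joint angles; "joint_vel": joint speeds; "joint_efforts": joint torques, N m; "position": TCP position; "ee_rot": TCP orientation; "contact_force": force on the tool from outside, world axes, zero at the start; "wrist_torque": the same for the moment, N m; "gripper_width": finger opening in mm; "grasp_force": force on a finger pad.
Only numpy, scipy, OpenCV 4.12 (cv2) and the standard library are available. Lean on these libraries where they do the work, as an engineer would, in place of code of your own. Each camera call takes 0.05 s, during which the arm holds its last target. There are 200 camera calls.

## Working session

There is one attempt and no reset: what is moved stays moved. The work goes in short steps, Python scripts to look and compute and a tool call to move; the robot and the scene stay as the last step left them, time stands still between calls to the robot, and variables do not carry over. Pictures are saved under pics/ and viewed, at most 10 in all, crops included, and the job is handed in when it is done.

Besides the shell and the picture viewer there is one more tool, called as name(argument=value, ...) on one line, values as JSON. carry_out: Moves the arm, as the interface text tells. Its arguments: {"type":"object","properties":{"rows":{"type":"array"}},"required":["rows"]}

```bash
mkdir -p pics; ls
cat > h.py <<'E'
import numpy as np, cv2
from bench import arm
from scipy.spatial.transform import Rotation as R
def cloud(name):
    c=arm.calibration(name); pic,d=arm.get_image(name)
    K=np.array(c["mtx"]); k1=c["k1"]; T=np.array(c["cam_to_world"])
    u,v=np.meshgrid(np.arange(640),np.arange(480))
    p=cv2.undistortPoints(np.stack([u,v],-1).reshape(-1,1,2).astype(float),K,np.array([k1,0,0,0,0.])).reshape(480,640,2)
    P=np.stack([p[...,0]*d,-p[...,1]*d,-d],-1)@T[:3,:3].T+T[:3,3]
    P[d==0]=np.nan
    return pic,d,P
def save(n,pic): cv2.imwrite(f"pics/{n}.png",cv2.cvtColor(pic,cv2.COLOR_RGB2BGR))
def move(target,yaw=None,st=None):
    """rows for TCP target (world mm), turn"""
    st=st or arm.read_state(); r=R.from_quat(st["ee_rot"])
    return r.inv().apply(np.array(target)-st["position"])/200
E
python3 - <<'E'
from h import *
s=arm.read_state(); print(s); print(R.from_quat(s["ee_rot"]).as_matrix().round(3))
for n in("scene","top"):
    pic,d,P=cloud(n); save(n+"0",pic); np.savez(n+"0",pic=pic,P=P)
    c=arm.calibration(n); print(n,np.array(c["cam_to_world"]).round(2).tolist())
E
```

```text
pics
{'clock': 0.0, 'joints': array([ 1.41459085e+00,  3.85594639e-01,  6.62021145e-03, -4.76099840e-04,
       -1.19398443e+00, -2.58609408e-01]), 'joint_vel': array([ 2.22864418e-04,  8.82616515e-05,  1.40281522e-04, -1.17522822e-03,
        3.47719517e-04,  4.33139186e-05]), 'joint_efforts': array([-3.31401461e-04, -3.92283869e+01,  1.88395947e+01,  4.18615535e+00,
       -4.69821956e-03, -3.43527660e-06]), 'position': array([251.77092373, 571.83265934, 403.59936381]), 'ee_rot': array([ 9.78549385e-01, -2.06009424e-01, -1.65625488e-04,  1.09117015e-03]), 'contact_force': array([-0.02077708, -0.26822522, -0.8862521 ]), 'wrist_torque': array([ 0.00999664,  0.00210216, -0.05179619]), 'grasp_force': 0.0, 'gripper_width': 85.09872718246935}
[[ 0.915 -0.403 -0.001]
 [-0.403 -0.915 -0.002]
 [ 0.     0.002 -1.   ]]
scene [[-0.32, -0.7, 0.64, 1209.13], [0.95, -0.23, 0.22, 301.54], [-0.0, 0.67, 0.74, 834.44], [0.0, 0.0, 0.0, 1.0]]
top [[-0.0, 1.0, -0.07, 485.19], [-1.0, 0.0, 0.01, 89.47], [0.01, 0.07, 1.0, 1402.96], [0.0, 0.0, 0.0, 1.0]]
```

View pics/top0.png

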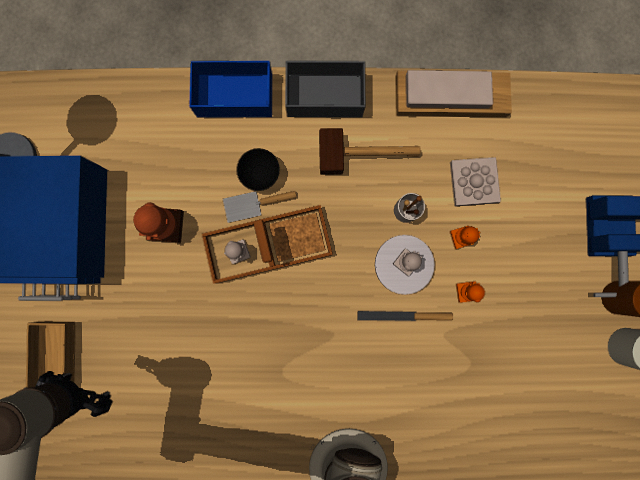

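View pics/scene0.png

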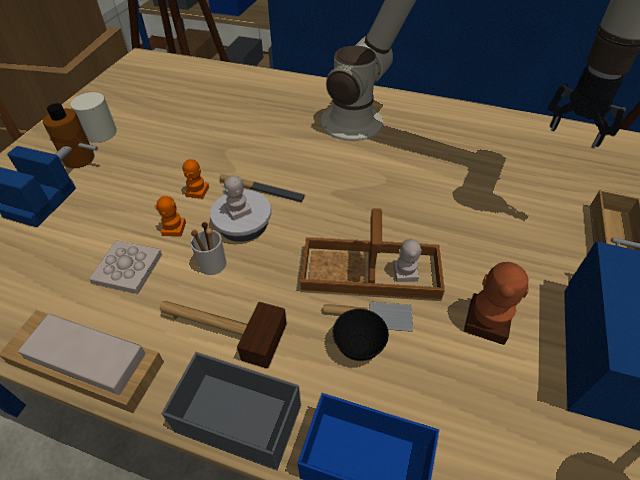

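In the top picture, the white bust on the round turntable at (412,261) is bust_a. The white bust at (235,251) in the tote is bust_b, and the two orange busts at (466,236) and (471,292) are the look-alikes to leave alone. The empty half of the tote with the cork pad is at (300,235), the handle at (264,241), the jar at (410,207) and the rasp at (405,316).

Run:
```python
from h import *
for n in("top","scene"):
    f=np.load(n+"0.npz"); P=f["P"]; pic=f["pic"]
    if n=="top": cv2.imwrite("pics/crop.png",cv2.cvtColor(cv2.resize(pic[190:340,190:490],(800,400),interpolation=cv2.INTER_CUBIC),cv2.COLOR_RGB2BGR)); ref=P[261,412],P[241,264],P[235,300],P[251,235]; print(np.round(ref,1))
    a=P[np.linalg.norm(P[...,:2]-ref[0][:2],axis=-1)<60]
    pl=a[(a[:,2]>40)&(a[:,2]<56)]; print(n,"plate z",np.median(pl[:,2]))
    h=a[(a[:,2]>117)&(a[:,2]<165)]; print("head",h.min(0).round(1),h.max(0).round(1),h.mean(0).round(1),len(h))
    t=P[np.linalg.norm(P[...,:2]-ref[1][:2],axis=-1)<230]
    b=t[(t[:,2]>135)&(t[:,2]<175)&(np.linalg.norm(t[:,:2]-ref[1][:2],axis=1)<70)]
    r=cv2.minAreaRect(b[:,:2].astype(np.float32)); print("bar",r,np.percentile(b[:,2],[5,50,95]).round(1),len(b))
    w=t[(t[:,2]>33)&(t[:,2]<46)]; lab=w[:,:2]
    r=cv2.minAreaRect(lab.astype(np.float32)); print("walls",r)
    b=t[(t[:,2]>75)&(t[:,2]<125)&(np.linalg.norm(t[:,:2]-ref[3][:2],axis=1)<45)]; print("bhead",b.min(0).round(1),b.max(0).round(1),len(b))
```

```text
[[ 521.4 -138.4  155.9]
 [ 567.4  203.1  159.8]
 [ 592.9  124.1   10. ]
 [ 546.8  277.   108.8]]
top plate z 49.04034178268489
head [ 500.8 -164.2  118.7] [ 545.8 -119.9  161.5] [ 521.8 -139.5  146.5] 310
bar ((568.5786743164062, 207.9930419921875), (100.45818328857422, 22.272138595581055), 13.738916397094727) [153.  160.3 164.4] 437
walls ((649.8246459960938, 215.8810577392578), (292.558349609375, 331.6207275390625), 13.764201164245605)
bhead [525.7 261.   75.3] [571.3 306.9 118.9] 294
scene plate z 50.02015305819259
head [ 506.  -166.5  117.3] [ 548.1 -120.5  158.7] [ 534.1 -137.7  141.4] 363
bar ((572.4335327148438, 204.74472045898438), (101.3274917602539, 21.982633590698242), 14.07162094116211) [140.7 160.5 163. ] 500
walls ((640.7902221679688, 222.211181640625), (277.7362365722656, 311.7889709472656), 13.939498901367188)
bhead [539.8 257.4  75.1] [576.5 303.9 116. ] 401
```

View pics/crop.png

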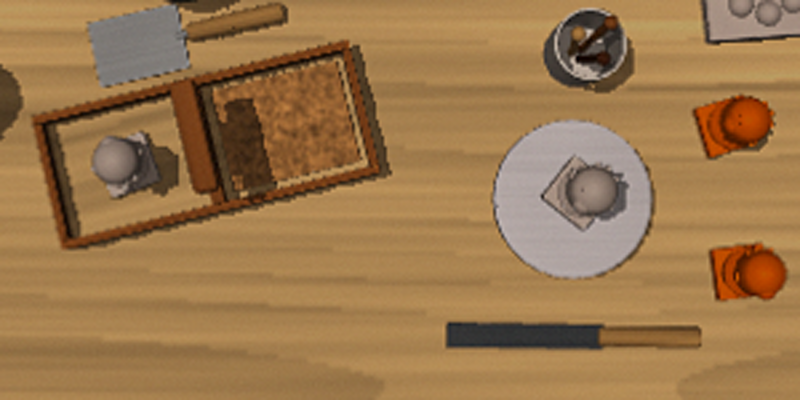

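The crop shows a white bust in the middle of the turntable, with its head at about (593,190) in the crop, so that is bust_a. The orange busts at (745,120) and (755,270) stand on the table. The pad half is empty at crop (290,130). Both cameras put the head at about (525,-143) and the handle at about (570,206), with the tote yawed 13.9°. The plate height (50) and bar top (162) match the given sizes.

carry_out(rows=[[0.9,0.9,0,0,0,0,1],[0.9,0.9,0,0,0,0,1],[0.9,0.9,0,0,0,0,1],[0.9,0.9,0,0,0,0,1],[0.9,0.9,0,0,0,0,1]])

```text
clock: 0.72
position: [344.5, 331.3, 404.7]
ee_rot: [0.978, -0.208, -0.0, 0.0]
contact_force: [0.1, -0.1, 0.7]
gripper_width: 85.2
grasp_force: 0.0
```

carry_out(rows=[[0.9,0.9,0,0,0,0,1],[0.9,0.9,0,0,0,0,1],[0.9,0.9,0,0,0,0,1],[0.9,0.9,0,0,0,0,1],[0.9,0.9,0,0,0,0,1]])

```text
clock: 1.35
position: [437.1, 94.9, 404.4]
ee_rot: [0.978, -0.209, -0.0, 0.0]
contact_force: [-0.3, 0.3, 0.1]
gripper_width: 85.6
grasp_force: 0.0
```

carry_out(rows=[[0.9,0.9,0,0,0,-0.21,1],[0.9,0.9,0,0,0,-0.21,1],[0.9,0.9,0,0,0,-0.21,1],[0.9,0.9,0,0,0,-0.21,1],[0.9,0.9,0,0,0,-0.21,1],[0.9,0.9,0,0,0,-0.21,1],[0.9,0.9,0,0,0,-0.21,1],[0.9,0.9,0,0,0,-0.21,1]])

```text
clock: 2.35
position: [528.4, -138.5, 404.8]
ee_rot: [0.992, 0.123, 0.0, -0.0]
contact_force: [0.2, 0.9, -0.1]
gripper_width: 85.5
grasp_force: 0.0
```

Run:
```python
from h import *
s=arm.read_state(); print(s["joints"].round(2),s["position"].round(1),R.from_quat(s["ee_rot"]).as_matrix().round(3).tolist())
pic,d,P=cloud("wrist"); save("w1",pic)
print(np.array(arm.calibration("wrist")["cam_to_world"]).round(2).tolist())
m=(np.linalg.norm(P[...,:2]-[525,-142],axis=-1)<60)
h=P[m&(P[...,2]>117)&(P[...,2]<165)]; print(h.min(0).round(1),h.max(0).round(1),len(h))
b=P[m&(P[...,2]>105)&(P[...,2]<165)]
top=h[h[:,2]>145]; print("top",top.mean(0).round(1))
# sphere/cylinder fit on upright band
q=P[m&(P[...,2]>119)&(P[...,2]<136)]
from scipy.optimize import least_squares
f=least_squares(lambda c:np.hypot(*(q[:,:2]-c).T)-22,[525,-142],loss="soft_l1"); print("fit",f.x.round(1),np.abs(f.fun).mean(),len(q))
```

```text
[ 0.04  0.25 -0.19 -0.   -1.13  1.78] [ 528.4 -138.5  404.8] [[0.97, 0.245, 0.0], [0.245, -0.97, 0.0], [0.0, -0.0, -1.0]]
[[0.24, 0.92, 0.3, 605.82], [-0.97, 0.23, 0.08, -118.69], [0.0, -0.31, 0.95, 372.88], [0.0, 0.0, 0.0, 1.0]]
[ 505.4 -165.9  117.1] [ 549.7 -120.8  157.2] 3861
top [ 527.  -141.8  151.3]
fit [ 525.3 -143.5] 1.0564927021967567 515
```

View pics/w1.png

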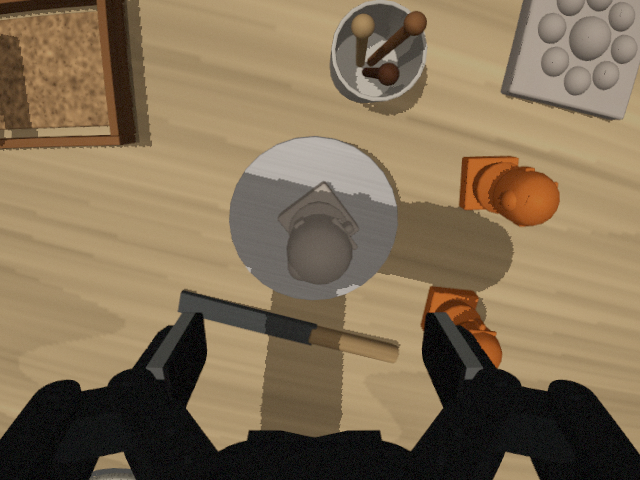

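The wrist view shows bust_a at (320,240) under the gripper with clear space for the fingers. The orange bust at (465,330) is well below and outside them. The wrist fit puts the head at (525,-143), which agrees with the first measurement, so I'm lowering and gripping.

carry_out(rows=[[-0.017,0.019,0.2,0,0,0,1],[-0.017,0.019,0.4,0,0,0,1],[-0.017,0.019,0.55,0,0,0,1],[-0.017,0.019,0.62,0,0,0,1],[-0.017,0.019,0.62,0,0,0,1],[-0.017,0.019,0.62,0,0,0,-1],[-0.017,0.019,0.62,0,0,0,-1],[-0.017,0.019,0.62,0,0,0,-1],[-0.017,0.019,0.62,0,0,0,-1],[-0.017,0.019,0.62,0,0,0,-1],[-0.017,0.019,0.62,0,0,0,-1],[-0.017,0.019,0.62,0,0,0,-1]])

```text
clock: 3.9
position: [526.5, -144.2, 282.0]
ee_rot: [0.992, 0.122, 0.001, 0.0]
contact_force: [-1.0, 2.2, 5.5]
gripper_width: 42.0
grasp_force: 60.6
```

carry_out(rows=[[0,0,-0.04,0,0,0,-1],[0,0,-0.12,0,0,0,-1],[0,0,-0.22,0,0,0,-1],[0,0,-0.3,0,0,0,-1],[0,0,-0.3,0,0,0,-1],[0,0,-0.3,0,0,0,-1]])

```text
clock: 4.65
position: [525.6, -144.4, 339.8]
ee_rot: [0.993, 0.122, -0.001, -0.0]
contact_force: [-1.1, 0.3, -1.3]
gripper_width: 41.8
grasp_force: 60.9
```

carry_out(rows=[[0.02,-0.04,0,0,0,0,-1],[0.08,-0.15,0,0,0,0,-1],[0.16,-0.31,0,0,0,0,-1],[0.24,-0.47,0,0,0,0,-1],[0.32,-0.63,0,0,0,0,-1],[0.4,-0.78,0,0,0,0,-1],[0.45,-0.88,0,0,0,0,-1],[0.48,-0.93,0,0,0,0,-1],[0.48,-0.93,0,0,0,0,-1]])

```text
clock: 5.78
position: [574.1, 59.7, 340.4]
ee_rot: [0.992, 0.122, -0.0, 0.0]
contact_force: [0.1, -0.6, -0.7]
gripper_width: 42.1
grasp_force: 60.9
```

carry_out(rows=[[0.04,-0.08,0,0,0,0,-1],[0.1,-0.2,0,0,0,0,-1],[0.14,-0.28,0,0,0,0,-1],[0.163,-0.307,0,0,0,0,-1],[0.163,-0.307,0,0,0,0,-1],[0.163,-0.307,0,0,0,0,-1]])

```text
clock: 6.52
position: [590.7, 126.3, 340.6]
ee_rot: [0.993, 0.122, -0.0, 0.0]
contact_force: [-0.2, -0.2, -1.5]
gripper_width: 42.1
grasp_force: 61.0
```

Run:
```python
from h import *
s=arm.read_state(); print(s["position"].round(1),s["contact_force"].round(1))
for n in ("wrist","scene"):
    pic,d,P=cloud(n); save(n+"2",pic)
    b=P[(P[...,2]>135)&(P[...,2]<175)&(np.linalg.norm(P[...,:2]-[570,206.5],axis=-1)<65)]
    b=b[np.abs((b[:,:2]-[570,206.5])@[-.239,.971])<20]
    if len(b)>20:print(n,"bar",cv2.minAreaRect(b[:,:2].astype(np.float32)),np.percentile(b[:,2],[5,50,95]).round(1),len(b))
    # walls
    w=P[(P[...,2]>34)&(P[...,2]<46)]; l=(w[:,:2]-[570,206.5])@np.array([[.971,-.239],[.239,.971]])
    l=l[(np.abs(l[:,0])<75)&(np.abs(l[:,1])<170)]; print("walls local",len(l),np.percentile(l,[1,99],axis=0).round(1))
```

```text
[590.7 126.3 340.6] [-0.2 -0.2 -1.5]
wrist bar ((573.0582885742188, 206.46395874023438), (97.36790466308594, 22.296586990356445), 13.498958587646484) [138.9 159.8 161.3] 11763
walls local 10343 [[ -63.1 -154.5]
 [  66.1  153.7]]
scene bar ((571.2230834960938, 204.72047424316406), (102.84259796142578, 22.3116512298584), 13.856632232666016) [139.7 160.4 163.1] 506
walls local 1297 [[ -64.4 -156.5]
 [  66.9  153.1]]
```

View pics/wrist2.png

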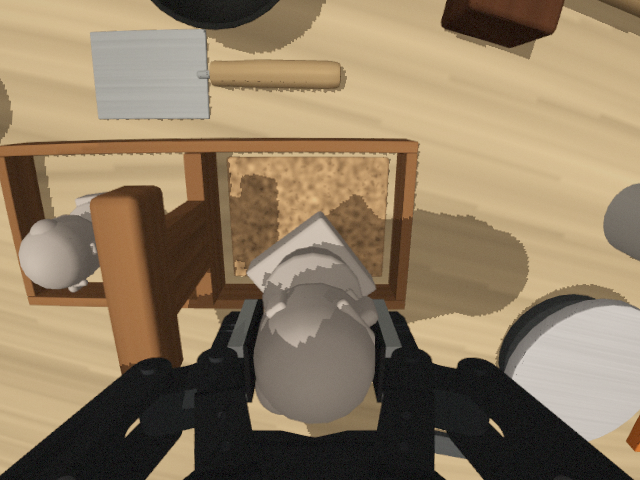

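The wrist view shows the bust gripped upright at (315,350), over the cork half at (310,220). The handle is at (135,280), clear to the left, and bust_b is at (65,250). I'm lowering to about 5 mm above the pad.

carry_out(rows=[[0,0,0.04,0,0,0,-1],[0,0,0.12,0,0,0,-1],[0,0,0.22,0,0,0,-1],[0,0,0.32,0,0,0,-1],[0,0,0.4,0,0,0,-1],[0,0,0.44,0,0,0,-1],[0,0,0.46,0,0,0,-1],[0,0,0.46,0,0,0,-1],[0,0,0.46,0,0,0,-1]])

```text
clock: 7.75
position: [591.0, 126.9, 249.4]
ee_rot: [0.993, 0.122, 0.001, -0.0]
contact_force: [0.3, -0.8, -2.4]
gripper_width: 42.0
grasp_force: 61.0
```

carry_out(rows=[[0,0,0.005,0,0,0,-1],[0,0,0.01,0,0,0,-1],[0,0,0.015,0,0,0,-1],[0,0,0.02,0,0,0,-1],[0,0,0.02,0,0,0,-1]])

```text
clock: 8.38
position: [590.9, 126.9, 245.1]
ee_rot: [0.992, 0.122, 0.0, 0.0]
contact_force: [0.1, 0.0, 1.9]
gripper_width: 41.7
grasp_force: 61.2
```

carry_out(rows=[[0,0,0.004,0,0,0,-1],[0,0,0.006,0,0,0,-1],[0,0,0.006,0,0,0,-1]])

```text
clock: 8.75
position: [591.1, 127.0, 245.0]
ee_rot: [0.992, 0.122, 0.001, -0.0]
contact_force: [-1.7, 0.4, 6.6]
gripper_width: 42.2
grasp_force: 61.8
```

Contact is firm at 6.6 N, so I'm opening the fingers part way and then rising.

carry_out(rows=[[0,0,0,0,0,0,0.2],[0,0,0,0,0,0,0.4],[0,0,0,0,0,0,0.6],[0,0,0,0,0,0,0.6],[0,0,0,0,0,0,0.6],[0,0,0,0,0,0,0.6]])

```text
clock: 9.5
position: [590.8, 126.8, 243.5]
ee_rot: [0.993, 0.122, -0.0, 0.0]
contact_force: [-0.3, 0.0, 0.0]
gripper_width: 68.2
grasp_force: 0.0
```

carry_out(rows=[[0,0,-0.05,0,0,0,0.6],[0,0,-0.15,0,0,0,0.6],[0,0,-0.35,0,0,0,0.6],[0,0,-0.6,0,0,0,0.7],[0,0,-0.8,0,0,0,1],[0,0,-0.8,0,0,0,1]])

```text
clock: 10.25
position: [591.2, 126.9, 408.9]
ee_rot: [0.992, 0.122, 0.005, -0.001]
contact_force: [-0.3, 0.5, -0.8]
gripper_width: 85.5
grasp_force: 0.0
```

Run:
```python
from h import *
s=arm.read_state(); print(s["position"].round(1),s["contact_force"].round(1),s["gripper_width"])
B=[]
for n in ("wrist","scene","top"):
    pic,d,P=cloud(n); save(n+"3",pic)
    m=np.linalg.norm(P[...,:2]-[571,205.5],axis=-1)<70
    b=P[m&(P[...,2]>135)&(P[...,2]<175)]
    b=b[np.abs((b[:,:2]-[571,205.5])@[-.239,.971])<22]
    if len(b)>20:print(n,"bar",cv2.minAreaRect(b[:,:2].astype(np.float32)),np.percentile(b[:,2],[5,50,95]).round(1),len(b))
    for nm,c,zo in(("a",[590.5,127],13),("b",[551,283],8)):
        h=P[(np.linalg.norm(P[...,:2]-c,axis=-1)<40)&(P[...,2]>zo+68)&(P[...,2]<zo+115)]
        if len(h)>20:print(nm,h.min(0).round(1),h.max(0).round(1),len(h))
```

```text
[591.2 126.9 408.9] [-0.3  0.5 -0.8] 85.47294943983053
wrist bar ((572.2481079101562, 206.33291625976562), (98.73883819580078, 22.32162094116211), 13.9059419631958) [139.7 160.  161.5] 6275
a [569.7 105.3  81.2] [614.4 149.7 120.5] 2833
b [527.2 258.5  76. ] [576.  301.7 115.3] 3011
scene bar ((571.1466674804688, 204.70001220703125), (104.68463897705078, 22.13151741027832), 13.862489700317383) [140.3 160.6 163. ] 501
a [570.5 104.1  81.1] [614.9 147.8 123.3] 406
b [538.8 257.6  76.2] [576.2 303.9 117.2] 400
top bar ((530.0896606445312, 198.58372497558594), (21.083656311035156, 21.91588020324707), 13.881332397460938) [150.6 160.3 165.3] 87
a [564.7 109.8  85. ] [577.  133.8 107.8] 21
```

View pics/scene3.png

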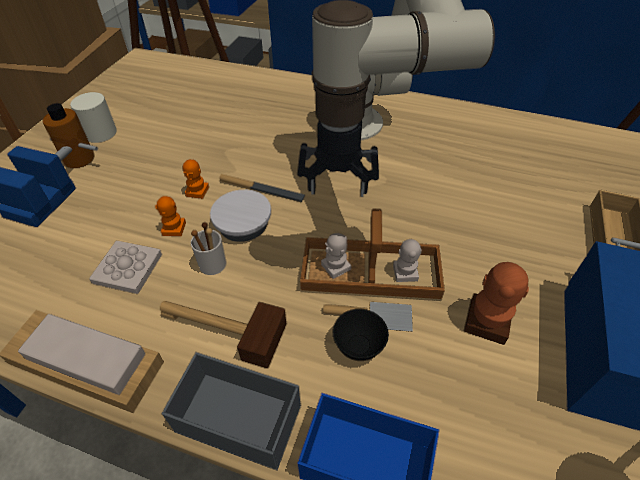

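The scene view shows both busts standing upright in the tote, bust_a at (337,255) on the cork and bust_b at (409,260), with the turntable empty. All bystanders are still in place. The handle is at (571,206), and I'm moving above it.

carry_out(rows=[[0,-0.1,0,0,0,0,1],[0,-0.25,0,0,0,0,1],[0,-0.37,0,0,0,0,1],[0,-0.408,0,0,0,0,1],[0,-0.408,0,0,0,0,1],[0,-0.408,0,0,0,0,1]])

```text
clock: 11.15
position: [571.1, 205.6, 403.3]
ee_rot: [0.993, 0.122, -0.0, 0.0]
contact_force: [0.1, 0.4, 0.7]
gripper_width: 85.5
grasp_force: 0.0
```

Run:
```python
from h import *
s=arm.read_state(); r=R.from_quat(s["ee_rot"]).as_matrix(); print(s["position"].round(1),np.degrees(np.arctan2(r[1,0],r[0,0])))
pic,d,P=cloud("wrist"); save("w4",pic)
b=P[(np.linalg.norm(P[...,:2]-[571,205.5],axis=-1)<70)&(P[...,2]>150)&(P[...,2]<175)]
b=b[np.abs((b[:,:2]-[571,205.5])@[-.239,.971])<22]
c=cv2.minAreaRect(b[:,:2].astype(np.float32)); print("bar",c,len(b)); print("delta tool",(r.T@(np.array([*c[0],300])-s["position"])/200).round(3))
```

```text
[571.1 205.6 403.3] 14.00517632971407
bar ((571.7678833007812, 207.2030487060547), (99.34271240234375, 22.072956085205078), 13.776849746704102) 5716
delta tool [ 0.005 -0.007  0.516]
```

View pics/w4.png

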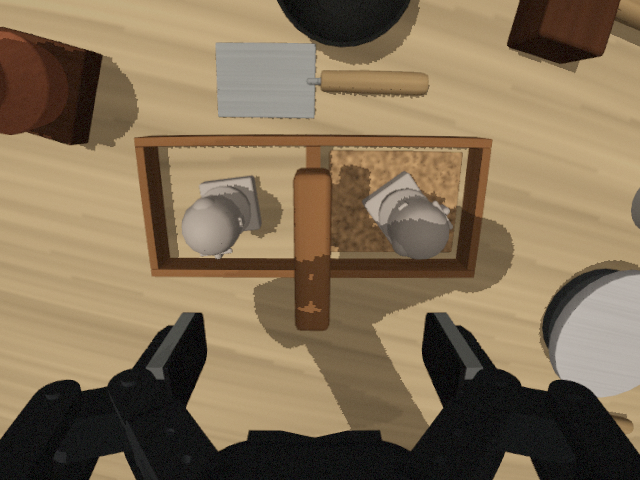

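The wrist view shows the handle bar at (312,250), centred between the fingers and aligned with them. Both busts are standing, at (215,215) and (415,220). I'm lowering and pinching the handle.

carry_out(rows=[[0.003,-0.005,0.1,0,0,0,1],[0.003,-0.005,0.25,0,0,0,1],[0.003,-0.005,0.4,0,0,0,1],[0.003,-0.005,0.49,0,0,0,1],[0.003,-0.005,0.515,0,0,0,1],[0.003,-0.005,0.515,0,0,0,0.3],[0.003,-0.005,0.515,0,0,0,0],[0.003,-0.005,0.515,0,0,0,-0.3],[0.003,-0.005,0.515,0,0,0,-1],[0.003,-0.005,0.515,0,0,0,-1],[0.003,-0.005,0.515,0,0,0,-1],[0.003,-0.005,0.515,0,0,0,-1]])

```text
clock: 12.7
position: [571.6, 207.1, 301.4]
ee_rot: [0.992, 0.122, 0.001, -0.0]
contact_force: [-0.3, -1.6, 5.4]
gripper_width: 21.3
grasp_force: 60.6
```

carry_out(rows=[[0,0,0,0,0,0,-1],[0,0,0,0,0,0,-1],[0,0,0,0,0,0,-1]])

```text
clock: 13.08
position: [571.6, 207.1, 301.4]
ee_rot: [0.992, 0.122, 0.001, 0.0]
contact_force: [-0.3, -1.4, 5.3]
gripper_width: 21.3
grasp_force: 60.6
```

Gripped at 21.3 mm, against the 22 mm bar. I'm lifting 12 cm smoothly.

carry_out(rows=[[0,0,-0.005,0,0,0,-1],[0,0,-0.015,0,0,0,-1],[0,0,-0.035,0,0,0,-1],[0,0,-0.06,0,0,0,-1],[0,0,-0.09,0,0,0,-1],[0,0,-0.125,0,0,0,-1],[0,0,-0.16,0,0,0,-1],[0,0,-0.195,0,0,0,-1],[0,0,-0.225,0,0,0,-1],[0,0,-0.245,0,0,0,-1],[0,0,-0.255,0,0,0,-1],[0,0,-0.26,0,0,0,-1]])

```text
clock: 14.58
position: [571.3, 207.1, 352.4]
ee_rot: [0.993, 0.122, -0.0, 0.0]
contact_force: [0.2, 0.0, -6.9]
gripper_width: 21.3
grasp_force: 58.9
```

carry_out(rows=[[0,0,-0.02,0,0,0,-1],[0,0,-0.05,0,0,0,-1],[0,0,-0.09,0,0,0,-1],[0,0,-0.14,0,0,0,-1],[0,0,-0.19,0,0,0,-1],[0,0,-0.24,0,0,0,-1],[0,0,-0.28,0,0,0,-1],[0,0,-0.31,0,0,0,-1],[0,0,-0.33,0,0,0,-1],[0,0,-0.34,0,0,0,-1],[0,0,-0.34,0,0,0,-1],[0,0,-0.34,0,0,0,-1]])

```text
clock: 16.08
position: [571.3, 207.1, 420.2]
ee_rot: [0.993, 0.122, -0.0, 0.0]
contact_force: [0.2, 0.0, -7.8]
gripper_width: 21.3
grasp_force: 58.9
```

carry_out(rows=[[0,0,0,0,0,0,-1],[0,0,0,0,0,0,-1],[0,0,0,0,0,0,-1],[0,0,0,0,0,0,-1],[0,0,0,0,0,0,-1],[0,0,0,0,0,0,-1],[0,0,0,0,0,0,-1],[0,0,0,0,0,0,-1],[0,0,0,0,0,0,-1],[0,0,0,0,0,0,-1],[0,0,0,0,0,0,-1],[0,0,0,0,0,0,-1]])

```text
clock: 17.58
position: [571.4, 207.1, 420.5]
ee_rot: [0.993, 0.122, 0.0, -0.0]
contact_force: [-0.3, -0.2, -7.6]
gripper_width: 21.0
grasp_force: 59.0
```

carry_out(rows=[[0,0,0,0,0,0,-1],[0,0,0,0,0,0,-1],[0,0,0,0,0,0,-1],[0,0,0,0,0,0,-1],[0,0,0,0,0,0,-1],[0,0,0,0,0,0,-1],[0,0,0,0,0,0,-1],[0,0,0,0,0,0,-1],[0,0,0,0,0,0,-1],[0,0,0,0,0,0,-1],[0,0,0,0,0,0,-1],[0,0,0,0,0,0,-1]])

```text
clock: 19.08
position: [571.4, 207.1, 420.5]
ee_rot: [0.993, 0.122, -0.0, -0.0]
contact_force: [0.1, 0.7, -7.7]
gripper_width: 21.2
grasp_force: 58.9
```

Run:
```python
from h import *
s=arm.read_state(); print(s["position"].round(1),s["contact_force"].round(1),s["wrist_torque"].round(2))
for n in("scene","wrist"):
    pic,d,P=cloud(n); save(n+"5",pic)
    l=P-[571.6,207.1,0]; l=l.reshape(-1,3)@np.array([[.97,-.242,0],[.242,.97,0],[0,0,1]])
    # rims: end and long walls
    for nm,m in(("y+",l[:,1]>148),("y-",l[:,1]<-148),("x+",l[:,0]>58),("x-",l[:,0]<-58)):
        q=l[m&(np.abs(l[:,0])<66)&(np.abs(l[:,1])<157)&(l[:,2]>100)&(l[:,2]<220)]
        if len(q)>10: print(n,nm,np.percentile(q[:,2],97).round(1),len(q))
```

```text
[571.4 207.1 420.5] [ 0.1  0.7 -7.7] [ 0.01  0.04 -0.01]
scene y+ 161.1 171
scene y- 160.5 313
scene x+ 159.4 2330
scene x- 160.0 882
wrist y+ 158.8 1810
wrist y- 159.1 1722
wrist x+ 158.9 6907
wrist x- 158.8 3822
```

View pics/scene5.png

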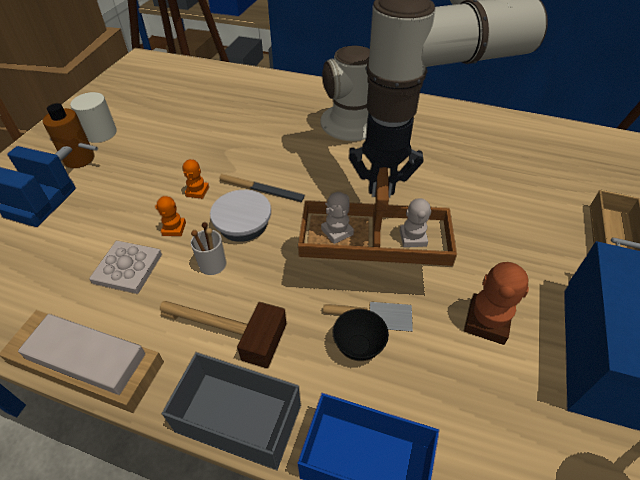

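The scene view shows the tote in the air, with bust_a at (337,215) and bust_b at (416,222) both upright. The rims are level within about 2 mm at 159–161, so the underside is about 120 mm up. It has been held still for more than 3 s.

```bash
python3 -c "
from bench import arm
print(arm.job_done())"
```

```text
the job is handed in; nothing more can be done
None
```

The job is handed in with the tote held still and level about 12 cm up, bust_a upright on the cork pad and bust_b upright in the other half; no verdict came back.

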